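# Lift a glazed dish onto the kiln bars with a lifter

### The job

The square blue dish has a fresh, powdery glaze, so only the flat steel lifter may touch it, never the gripper: using the raised strip at the far end of its board as a stop, work the blade under the dish and lift it clear. Lower it gently onto the two terracotta kiln bars, centred and square to them, then draw the lifter out and lay it flat on the bench again. Keep the dish upright throughout and leave the other wares and tools where they are.

Things in the scene. Friction and masses are not known exactly. Their poses are not given: they have to be found in the camera images.
- dish: The square blue dish (pale centre), about 0.22 kg (0.15 to 0.29): flat base 78 x 78 mm, 5 mm thick, with rims on all four sides flaring out and up at 24 degrees; 96 mm overall in x and y, 9 mm high. The rim's underside slopes from the board at the base's edge up to 4 mm at the outer edge: a blade can wedge in there. Origin: centre of the underside; x, y parallel to the sides, z up.
- board_stop (a point): Fixed ware board: middle of the inner face of the raised strip along its far end, at the height of the board's flat top (16 mm above the bench). The top reaches 220 mm from here along -x and 90 mm either way in y; the strip stands 16 mm above it and is 16 mm thick. x points along the board to the strip, z up. The dish starts 1 to 5 cm short of the strip, a little askew.
- bars_top (a point): Midway between the two fixed terracotta kiln bars, level with their tops (38 mm above the bench). The bars run along x, 50 mm either way; inner faces at y = -29 and +29 mm, outer at -47 and +47; 26 mm high on a plaster slab 150 x 160 x 12 mm. A blade can go down between them and out along -x. The dish belongs centred over this point, bridging both bars.
- lifter_grip (a point): Centre of the wooden grip of the loose lifter (0.16 kg): a flat steel blade with an upright handle. Grip 44 (x) x 26 (y) x 44 mm (z), pinched across its 26 mm; its centre is 46 mm above the blade's underside. A 34 x 12 mm web, 22 mm tall, joins it to the blade. x points to the blade's tip, z up. The lifter stands stably on its blade on the bench.
- lifter_tip (a point): Middle of the lower front edge of the lifter's blade: 125 mm in x and -46 mm in z from lifter_grip. The blade is flat, 145 mm long (20 mm of it behind the grip's centre), 46 mm wide, 2 mm thick, with a square-cut front edge. Polished: friction on the dish and board is about 0.35 (0.28 to 0.42). The grip's front face is 22 mm ahead of the grip's centre.
- mug: Bystander: white mug, 76 mm across, 85 mm tall, origin under its centre.
- glaze_jar: Bystander: green glass jar, 64 mm across, 90 mm tall, origin under its centre.
- bowl: Bystander: terracotta bowl, 110 mm across, 50 mm tall, origin under its centre.
- test_tiles: Bystander: blue block of stacked test tiles 60 x 50 x 30 mm, origin under its centre.
- brush_pot: Bystander: grey pot with brushes, 72 mm across, 100 mm tall (brushes to 150), origin under its centre.
- scraper: Bystander: flat orange scraper 100 x 60 x 6 mm lying on the bench, origin under its centre.
There are look-alikes about, which are no part of the job. There is more than one size of the dish; the one meant has the size given above.

How it is judged:
By the outcome, as a careful person would: the job done as asked, in the order asked, and still so for the second after the job is handed in, with the robot touching nothing.
It also fails if it takes over 66 s, if anything falls off the work surface, if the arm or the gripper's body presses on something with over 40 N, if the wrist force passes 120 N, or if a joint passes its speed limit or range.

### The arm

A 6-joint arm with a two-finger parallel gripper is mounted at the origin on the work surface. World frame = base frame: x ahead of the robot, y to its left, z up, the work surface at z = 0. Lengths are in mm, angles in rad, forces in N, time in s.
With the tool pointing down it reaches from about 350 to 975 mm from the base axis. Payload 7.1 kg.
Tool frame: the origin (TCP) lies midway between the tips of the shut fingers; the grasp point (between the pads) lies 19 mm behind it; z points along the fingers, y is the direction in which the jaws open and shut (so a half turn about z gives the same grasp; the last joint's range is limited). The gripper opens to 88 mm and grips with 3 to 60 N. Pads are 20 mm wide; open, the fingers measure 115 mm over their backs; the gripper's body (75 mm by 178 mm) begins 61 mm behind the grasp point.
Start: joints at [1.268, 0.423, 1.63, -0, 1.089, -0.019], TCP at [174.972, 599.991, 222.675] pointing down, gripper open.
Joint ranges: [-3, 3], [-0.9, 2.11], [0.09, 2.58], [-1.31, 4.45], [0.11, 2.69], [-2.54, 2.54]. Speed limits (rad/s): [2.39, 2.39, 3.01, 3.14, 3.14, 3.14].

### API

Orientations are given as [roll, pitch, yaw] about the fixed x, y, z axes, in that order (R = Rz(yaw) Ry(pitch) Rx(roll)).
In Python, from cell import get_obs, grab_frame, camera_model, finish_job, look_for gives the robot as it stands.
- The arm moves only by the shell command python3 -m creep 'ROWS' [OPENING] [FORCE]. ROWS is JSON, a list of rows, each a list of 4 numbers: the shift along the world's x, y, z in m, then the turn about the world's z in rad. A call has exactly 10 rows; each row is the pose to reach, as a shift and turn from the pose commanded when the call began; what a row does not reach only later rows make up. A row lasts 1/8 s, in which the tool goes at most 62.5 mm and 10.7 degrees, less where a joint would pass 70% of its speed; a pose out of reach is approached as far as the arm can. A call with a gripper value outside its range is refused whole. OPENING is the opening, from 0 (shut) to 1 (fully open), set as the call begins (- or left out, the last holds). The fingers move at their own pace and stop on an object; FORCE is the grip in N (left out, the last holds). Time passes only in rows, so rows that repeat a pose let the fingers close, or fill a call up. It gives the time, the measured TCP pose, the force and the opening at its end, in the units of the state.
- get_obs(): the state, without advancing time (a new reading comes with each control period).
- grab_frame(name): name is "scene" or "top" or "wrist"; returns the picture (384x512x3 uint8, red, green, blue); there is no depth.
- camera_model(name): a dict with "fx", "fy", "cx", "cy" (pixels), "dist_coeffs" ([k1, k2, p1, p2, k3] as OpenCV has them; the pictures are not rectified), "extrinsics" (4x4, takes a point from camera to world coordinates). Camera axes: x right, y down, z forward; pixel columns grow to the right and rows downward; lengths in mm; the calibration is good to about 2 mm. A picture is of the moment at which its call begins: read the wrist's pose just before it. camera_model takes no time and is no camera call; for the wrist camera it gives the pose at the moment of the call.
- finish_job(): hands the job in, once; it reports no verdict.
Trained networks look in the newest picture that a camera, given by its name, has taken for a name from the list of things; names that differ only in an ending like _2 or _b are one class to them, and where a whole thing is asked for, a point or a joint stands for the part that bears it (a point fixed in the world has none). Each returns a list of dicts, best first, with "p" (0 to 1); they miss things now and then, are a little off and sometimes report something else, mostly with a low value. They report only what shows in the picture. A call takes as long as a camera call. They do not tell look-alikes from the thing itself.
- look_for(camera, name): "centre" ([column, row] in pixels, amid what is visible of it).
The state is a dict: "clock": time; "q": joint angles; "joint_vel": joint speeds; "joint_efforts": joint torques, N m; "tool_pos": TCP position; "eef_rot": TCP orientation; "wrist_force": force on the tool from outside, world axes, zero at the start; "ft_torque": the same for the moment, N m; "grip_width": opening from 0.0 (shut) to 1.0 (fully open).
Only numpy, scipy, OpenCV 4.12 (cv2) and the standard library are available. Lean on these libraries where they do the work, as an engineer would, in place of code of your own. Each camera call takes 0.05 s, during which the arm holds its last target. There are 200 camera calls.

## Working session

There is one attempt and no reset: what is moved stays moved. The work goes in short steps, Python scripts to look and compute and a shell command to move; the robot and the scene stay as the last step left them, time stands still between calls to the robot, and variables do not carry over. Pictures are saved under pics/ and viewed, about 8 in all and at most 12, crops included, and the job is handed in when it is done.

```bash
ls; mkdir -p pics; cat > h.py <<'E'
import numpy as np, cv2
from cell import *
def save(img,n,crop=None,s=1):
    if crop: x0,y0,x1,y1=crop; img=img[y0:y1,x0:x1]
    cv2.imwrite('pics/'+n+'.png',cv2.resize(img[:,:,::-1],None,fx=s,fy=s,interpolation=cv2.INTER_CUBIC))
def K(m): return np.array([[m['fx'],0,m['cx']],[0,m['fy'],m['cy']],[0,0,1.]]),np.array(m['dist_coeffs'],float)
def ray(m,uv):
    k,d=K(m); p=cv2.undistortPoints(np.array(uv,float).reshape(-1,1,2),k,d).reshape(-1,2)
    T=np.array(m['extrinsics']); v=np.c_[p,np.ones(len(p))]@T[:3,:3].T
    return T[:3,3],v
def plane(m,uv,z):
    o,v=ray(m,uv); return o+v*((z-o[2])/v[:,2])[:,None]
def proj(m,P):
    k,d=K(m); T=np.linalg.inv(np.array(m['extrinsics']))
    return cv2.projectPoints(np.array(P,float).reshape(-1,1,3),cv2.Rodrigues(T[:3,:3])[0],T[:3,3],k,d)[0].reshape(-1,2)
E
python3 - <<'E'
from h import *
for c in ['scene','top']:
    im=grab_frame(c); np.save(f'pics/{c}0.npy',im); save(im,c+'0',s=1.5)
    m=camera_model(c); print(c,m['fx'],np.round(np.array(m['extrinsics']),3).tolist())
    for n in ['dish','lifter_grip','lifter_tip','board_stop','bars_top','mug','test_tiles','scraper']:
        print(n,[(np.round(d['centre']).tolist(),round(d['p'],2),plane(m,[d['centre']],20)[0].round().tolist()[:2]) for d in look_for(c,n)][:4])
E
```

```text
pics
scene 416.38518836599286 [[0.691, 0.394, -0.606, 1392.06], [0.723, -0.386, 0.573, -805.634], [-0.008, -0.834, -0.551, 851.251], [0.0, 0.0, 0.0, 1.0]]
dish [([133.0, 220.0], 0.92, [288.0, -342.0]), ([209.0, 197.0], 0.87, [354.0, -66.0]), ([210.0, 245.0], 0.54, [570.0, -230.0])]
lifter_grip [([256.0, 207.0], 0.84, [521.0, 14.0])]
lifter_tip [([255.0, 206.0], 0.62, [515.0, 14.0])]
board_stop [([199.0, 242.0], 0.88, [536.0, -249.0])]
bars_top [([314.0, 187.0], 0.86, [579.0, 260.0])]
mug [([198.0, 241.0], 0.66, [532.0, -247.0])]
test_tiles [([142.0, 288.0], 0.57, [587.0, -486.0])]
scraper []
top 379.74410431391163 [[-0.029, -0.98, 0.195, 249.677], [-0.999, 0.031, 0.008, -17.971], [-0.014, -0.195, -0.981, 1382.295], [0.0, 0.0, 0.0, 1.0]]
dish [([319.0, 162.0], 0.87, [614.0, -241.0]), ([277.0, 238.0], 0.83, [338.0, -73.0]), ([351.0, 259.0], 0.75, [256.0, -332.0]), ([128.0, 166.0], 0.49, [622.0, 473.0])]
lifter_grip [([251.0, 180.0], 0.89, [553.0, 13.0])]
lifter_tip [([250.0, 181.0], 0.58, [549.0, 15.0])]
board_stop [([312.0, 172.0], 0.67, [575.0, -214.0])]
bars_top [([183.0, 177.0], 0.95, [571.0, 263.0]), ([246.0, 121.0], 0.61, [780.0, 26.0])]
mug [([245.0, 118.0], 0.63, [794.0, 30.0])]
test_tiles [([380.0, 163.0], 0.69, [600.0, -468.0])]
scraper [([149.0, 249.0], 0.75, [310.0, 384.0]), ([397.0, 207.0], 0.25, [435.0, -512.0])]
```

```bash
python3 - <<'E'
from h import *
a=np.load('pics/top0.npy'); b=np.load('pics/scene0.npy')
save(a,'top_c',(100,90,430,300),2.4)
save(b,'scene_c',(100,150,380,320),2.8)
E
```

```text
(no output)
```

View pics/top_c.png

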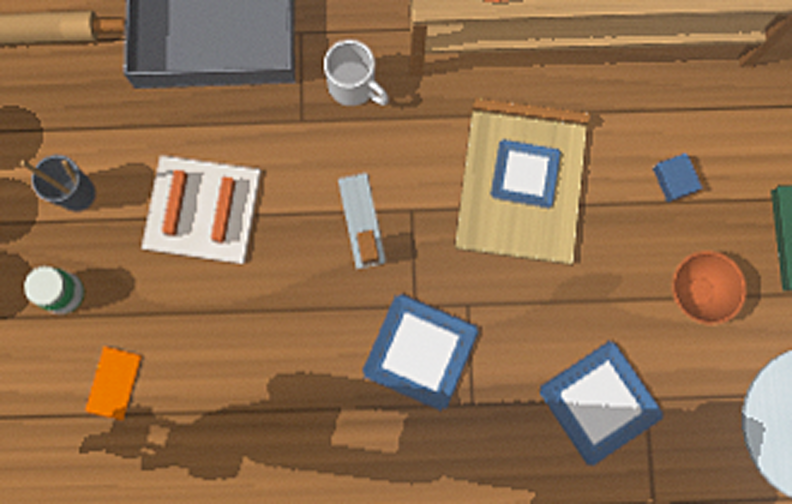

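View pics/scene_c.png

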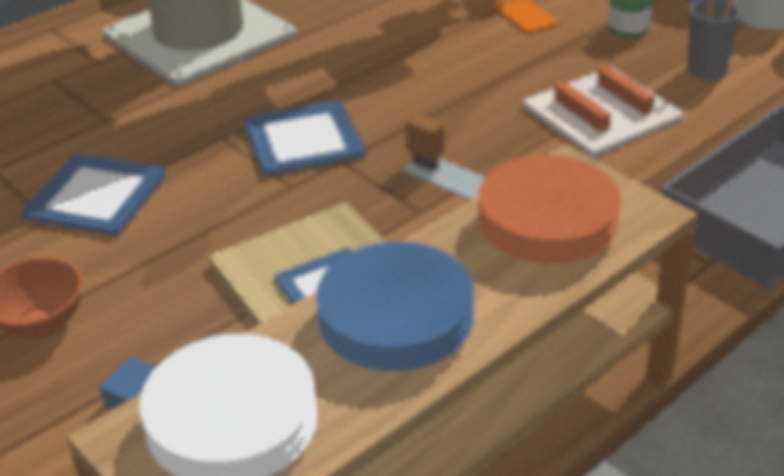

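Top crop: three blue dishes (full-image pixels). The one at (319,162), on the board, is small, about 27 px wide. Those at (277,238) and (351,259) are on the bench and much larger, about 45 px. The dish on the board, short of its strip, fits 96 mm. I'll confirm with the wrist view. There is one lifter, at (251,180), with its tip pointing up and to the left. The bars are at (183,177).

```bash
python3 - <<'E'
from h import *
m=camera_model('top')
def c(l,z): return plane(m,[(100+u/2.4,90+v/2.4) for u,v in l],z).round(0)[:,:2].tolist()
print('lifter tip corners, rear',c([(338,180),(366,175),(357,268),(384,264)],1))
print('grip top',c([(369,246)],60))
print('dish corners',c([(503,141),(560,147),(554,207),(492,198)],23))
print('dish2',c([(402,294),(480,327),(444,409),(364,373)],8))
print('dish3',c([(611,341),(661,409),(592,464),(541,390)],8))
print('board near corners',c([(456,248),(574,263)],16), 'strip top',c([(476,100),(590,114)],32))
print('bars',c([(180,172),(173,234),(230,180),(217,240)],38),'slab',c([(161,157),(261,170),(246,263),(142,248)],12))
print('shelf edge',c([(420,50),(740,75)],50))
o=get_obs();print(o['eef_rot'],o['tool_pos'],o['clock'],o['wrist_force'])
w=camera_model('wrist');print(w['fx'],np.round(w['extrinsics'],3))
E
```

```text
lifter tip corners, rear [[615.0, 50.0], [622.0, 6.0], [475.0, 24.0], [479.0, -18.0]]
grip top [[497.0, 4.0]]
dish corners [[663.0, -208.0], [651.0, -296.0], [556.0, -280.0], [573.0, -186.0]]
dish2 [[431.0, -44.0], [378.0, -159.0], [258.0, -100.0], [314.0, 17.0]]
dish3 [[350.0, -355.0], [248.0, -421.0], [172.0, -313.0], [281.0, -245.0]]
board near corners [[498.0, -128.0], [469.0, -306.0]] strip top [[728.0, -169.0], [700.0, -344.0]]
bars [[626.0, 291.0], [529.0, 300.0], [611.0, 214.0], [518.0, 233.0]] slab [[658.0, 327.0], [632.0, 170.0], [486.0, 193.0], [514.0, 354.0]]
shelf edge [[806.0, -84.0], [750.0, -577.0]]
[3.14155729e+00 2.47243717e-05 2.85780858e+00] [174.98191634 600.00825478 222.69340974] 0.9 [0.12744235 0.29334    0.14559136]
327.3404059967976 [[ 2.80000e-01  9.30000e-01  2.38000e-01  1.11312e+02]
 [ 9.60000e-01 -2.71000e-01 -6.90000e-02  6.19487e+02]
 [ 0.00000e+00  2.48000e-01 -9.69000e-01  3.83944e+02]
 [ 0.00000e+00  0.00000e+00  0.00000e+00  1.00000e+00]]
```

```bash
python3 -m creep '[[0.03,-0.06,0.01,0],[0.06,-0.12,0.02,0],[0.09,-0.17,0.03,0],[0.12,-0.22,0.04,0],[0.15,-0.28,0.06,0],[0.18,-0.33,0.08,0],[0.21,-0.39,0.08,0],[0.24,-0.44,0.08,0],[0.27,-0.5,0.08,0],[0.28,-0.54,0.08,0]]' 1 20
```

```text
clock: 2.15
tool_pos: [456.0, 57.9, 303.1]
eef_rot: [3.141, 0.001, 2.857]
wrist_force: [0.2, 0.5, 0.2]
grip_width: 0.996
```

```bash
python3 - <<'E'
from h import *
m=camera_model('wrist'); im=grab_frame('wrist'); np.save('pics/w1.npy',im); np.save('pics/w1m.npy',m,allow_pickle=True)
save(im,'w1',s=1.5)
for n in ['lifter_grip','bars_top','dish','board_stop']:
  print(n,[(np.round(d['centre']).tolist(),round(d['p'],2),plane(m,[d['centre']],38)[0].round().tolist()[:2]) for d in look_for('wrist',n)][:3])
print(get_obs()['tool_pos'])
E
```

```text
lifter_grip [([246.0, 225.0], 0.85, [536.0, 17.0])]
bars_top [([422.0, 194.0], 0.91, [561.0, 257.0])]
dish [([149.0, 107.0], 0.81, [351.0, -55.0]), ([5.0, 100.0], 0.78, [292.0, -226.0])]
board_stop [([124.0, 251.0], 0.64, [525.0, -160.0])]
[454.77554028  60.07661059 302.66195128]
```

View pics/w1.png

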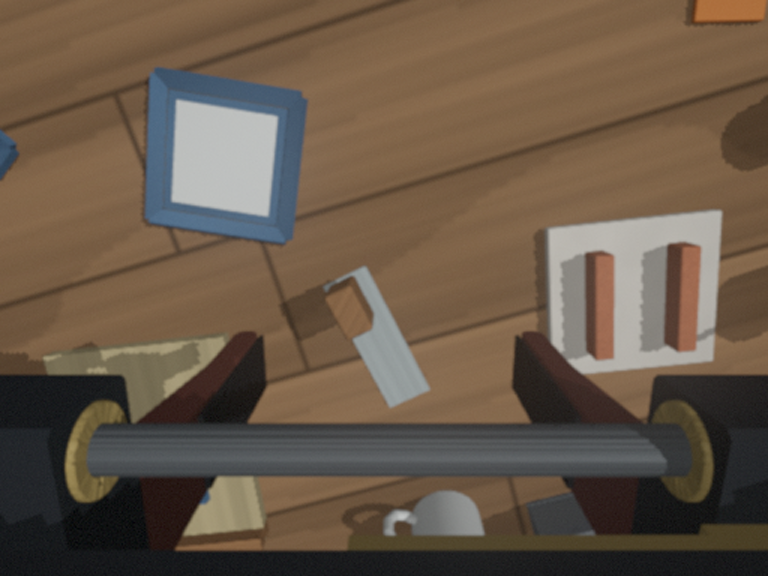

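```bash
python3 - <<'E'
from h import *
m=np.load('pics/w1m.npy',allow_pickle=True).item()
def c(l,z): 
    P=plane(m,np.array(l)/1.5,z)[:,:2]; print(P.round(0).tolist()); return P
B=c([(428,388),(390,406),(367,266)],2)
t=(B[0]+B[1])/2; d=B[0]-B[2]; y=np.arctan2(d[1],d[0]); print('tip',t,'yaw',y,np.linalg.norm(d),'grip',t-125*np.array([np.cos(y),np.sin(y)]))
s=c([(547,230),(722,210),(714,360),(567,374)],12); print('slab',s.mean(0))
print('yaw',np.arctan2(*(s[3]-s[0])[::-1]),np.arctan2(*(s[2]-s[1])[::-1]))
g=np.array([505,8,46.]); 
# two-view height of grip
a=look_for('top','lifter_grip')[0]['centre']; b=(246,225)
o1,v1=ray(camera_model('top'),[a]);o2,v2=ray(m,[b])
A=np.c_[v1[0],-v2[0]];k=np.linalg.lstsq(A,o2-o1,rcond=None)[0];print('tri',o1+k[0]*v1[0],o2+k[1]*v2[0])
E
python3 -m creep '[[0.015,-0.015,-0.02,0.15],[0.03,-0.03,-0.05,0.3],[0.04,-0.05,-0.09,0.46],[0.04,-0.05,-0.12,0.46],[0.04,-0.05,-0.12,0.46],[0.04,-0.05,-0.12,0.46],[0.04,-0.05,-0.12,0.46],[0.04,-0.05,-0.12,0.46],[0.04,-0.05,-0.12,0.46],[0.04,-0.05,-0.12,0.46]]'
```

```text
[[618.0, 54.0], [626.0, 11.0], [478.0, 31.0]]
tip [621.94288728  32.39505716] yaw 0.16293986850372918 141.44278933605057 grip [498.59855687  12.11757812]
[[490.0, 201.0], [517.0, 359.0], [663.0, 334.0], [637.0, 191.0]]
slab [576.88364781 271.19969613]
yaw -0.06804334304527766 -0.16883256307461242
tri [560.56252984  13.55589373 -14.56115326] [554.32002643   9.19448022 -16.04892817]
clock: 3.7
tool_pos: [495.1, 10.0, 182.9]
eef_rot: [-3.142, 0.0, -2.965]
wrist_force: [0.5, 0.3, 0.0]
grip_width: 0.998
```

```bash
python3 - <<'E'
from h import *
m=camera_model('wrist'); im=grab_frame('wrist'); np.save('pics/w2.npy',im); np.save('pics/w2m.npy',m,allow_pickle=True)
save(im,'w2',s=1.5); print(get_obs()['tool_pos'],get_obs()['eef_rot'])
E
```

```text
[495.00846911   9.94504584 182.82480408] [-3.14154668e+00  2.34643382e-04 -2.96552836e+00]
```

View pics/w2.png

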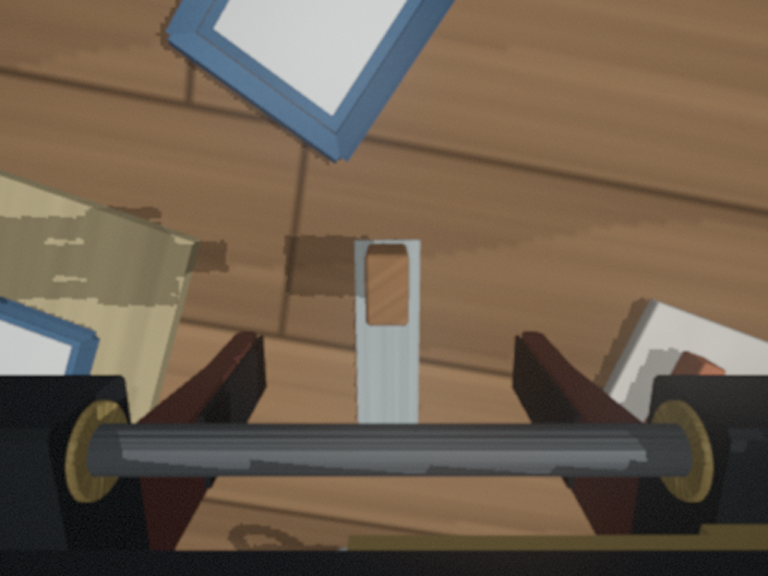

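```bash
python3 - <<'E'
from h import *
m=np.load('pics/w2m.npy',allow_pickle=True).item(); 
y=0.176;R=np.array([[np.cos(y),np.sin(y)],[-np.sin(y),np.cos(y)]]); t=np.array([495,10])
def c(l,z): return ((plane(m,np.array(l)/1.5,z)[:,:2]-t)@R.T).round(1).tolist()
print('rear',c([(355,240),(420,240),(358,420),(417,420)],2)); print('gtop',c([(366,324),(409,324),(368,246),(405,246)],68))
E
```

```text
rear [[-14.5, -23.2], [-14.5, 22.4], [125.4, -23.2], [125.3, 22.3]]
gtop [[25.5, -13.0], [25.5, 12.4], [-21.1, -11.4], [-21.1, 9.6]]
```

```bash
python3 -m creep '[[0.005,0,-0.05,0],[0.005,0,-0.1,0],[0.005,0,-0.135,0],[0.005,0,-0.15,0],[0.005,0,-0.156,0],[0.005,0,-0.156,0],[0.005,0,-0.156,0],[0.005,0,-0.156,0],[0.005,0,-0.156,0],[0.005,0,-0.156,0]]' && python3 -m creep '[[0,0,0,0],[0,0,0,0],[0,0,0,0],[0,0,0,0],[0,0,0,0],[0,0,0,0],[0,0,0,0],[0,0,0,0],[0,0,0,0],[0,0,0,0]]' 0 55
```

```text
clock: 5.0
tool_pos: [500.1, 10.0, 26.9]
eef_rot: [-3.142, 0.0, -2.965]
wrist_force: [-0.2, -0.5, 0.8]
grip_width: 1.0
clock: 6.25
tool_pos: [500.0, 10.0, 26.7]
eef_rot: [-3.142, -0.0, -2.965]
wrist_force: [-0.2, -0.6, 0.4]
grip_width: 0.294
```

```bash
python3 -m creep '[[0,0,0.04,0],[0,0,0.1,0],[0,0,0.16,0],[0.02,-0.04,0.2,-0.1],[0.03,-0.09,0.23,-0.2],[0.05,-0.14,0.26,-0.3],[0.06,-0.19,0.27,-0.346],[0.08,-0.235,0.27,-0.346],[0.08,-0.235,0.27,-0.346],[0.08,-0.235,0.27,-0.346]]' && python3 - <<'E'
from h import *
print(get_obs()['tool_pos'],get_obs()['eef_rot'],get_obs()['joint_vel'].round(3) if hasattr(get_obs()['joint_vel'],'round') else 0)
m=camera_model('wrist'); im=grab_frame('wrist'); np.save('pics/w3.npy',im); np.save('pics/w3m.npy',m,allow_pickle=True)
save(im,'w3',s=1.5)
E
```

```text
clock: 7.5
tool_pos: [579.1, -224.4, 295.7]
eef_rot: [3.141, -0.002, 2.971]
wrist_force: [0.1, 0.7, -0.7]
grip_width: 0.294
[ 579.13538794 -224.39814534  295.74715265] [ 3.14075128e+00 -2.11168643e-03  2.97134935e+00] [ 0.019 -0.011  0.011  0.001 -0.002 -0.001]
```

View pics/w3.png

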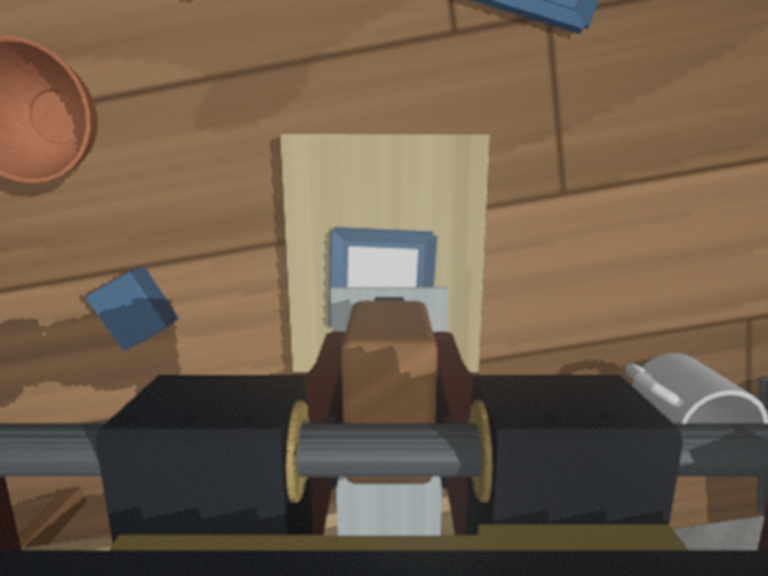

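The wrist picture shows the board's near corners at (281,134) and (489,134), and the dish's near rim from (333,228) to (436,233) (display px, x1.5). The small dish lies slightly askew.

```bash
python3 - <<'E'
from h import *
m=np.load('pics/w3m.npy',allow_pickle=True).item()
def c(l,z): return plane(m,np.array(l)/1.5,z)[:,:2]
n=c([(281,134),(489,134)],16); print(n)
f=c([(293,350),(483,350)],16); print(f)
y=[np.arctan2(*(f[i]-n[i])[::-1]) for i in (0,1)]; d=n[1]-n[0]; y.append(np.arctan2(-d[0],d[1])); print('yaw',y,np.linalg.norm(d))
yb=np.mean([np.mean(y[:2]),y[2]]); ex=np.array([np.cos(yb),np.sin(yb)]);ey=np.array([-ex[1],ex[0]]); o=n.mean(0)
print('yb',yb,'near mid',o,'stop',o+220*ex)
q=c([(333,228),(436,233)],25)-o; print('dish near corners along,lat',np.c_[q@ex,q@ey])
E
```

```text
[[ 473.12004527 -298.85281598]
 [ 503.28147638 -122.93164903]]
[[ 667.78388796 -331.37953897]
 [ 698.57605034 -152.17332664]]
yaw [np.float64(-0.16556224772536135), np.float64(-0.14862698555864476), np.float64(-0.1697976938086083)] 178.48800774941367
yb -0.16344615522530567 near mid [ 488.20076082 -210.8922325 ] stop [ 705.26868597 -246.69049881]
dish near corners along,lat [[ 79.2420234  -46.36798917]
 [ 84.24308328  44.35293246]]
```

```bash
python3 -m creep '[[-0.05,0.008,-0.01,0],[-0.1,0.015,-0.04,0],[-0.15,0.022,-0.09,0],[-0.176,0.026,-0.14,0],[-0.176,0.026,-0.19,0],[-0.176,0.026,-0.23,0],[-0.176,0.026,-0.241,0],[-0.176,0.026,-0.241,0],[-0.176,0.026,-0.241,0],[-0.176,0.026,-0.241,0]]' && python3 -m creep '[[0,0,-0.004,0],[0,0,-0.007,0],[0,0,-0.009,0],[0,0,-0.010,0],[0,0,-0.011,0],[0,0,-0.011,0],[0,0,-0.011,0],[0,0,-0.011,0],[0,0,-0.011,0],[0,0,-0.011,0]]'
```

```text
clock: 8.8
tool_pos: [404.9, -199.4, 57.0]
eef_rot: [-3.141, 0.003, 2.972]
wrist_force: [-0.1, 0.0, -1.1]
grip_width: 0.295
clock: 10.05
tool_pos: [404.0, -199.0, 44.7]
eef_rot: [-3.142, 0.0, 2.972]
wrist_force: [0.2, -1.4, -0.7]
grip_width: 0.295
```

```bash
python3 -m creep '[[0,0,-0.0005,0],[0,0,-0.001,0],[0,0,-0.0012,0],[0,0,-0.0014,0],[0,0,-0.0015,0],[0,0,-0.0015,0],[0,0,-0.0015,0],[0,0,-0.0015,0],[0,0,-0.0015,0],[0,0,-0.0015,0]]' && python3 -m creep '[[0,0,-0.0002,0],[0,0,-0.0005,0],[0,0,-0.0008,0],[0,0,-0.001,0],[0,0,-0.001,0],[0,0,-0.001,0],[0,0,-0.001,0],[0,0,-0.001,0],[0,0,-0.001,0],[0,0,-0.001,0]]'
```

```text
clock: 11.3
tool_pos: [403.9, -199.0, 43.2]
eef_rot: [-3.142, -0.0, 2.972]
wrist_force: [-0.9, -0.5, -0.6]
grip_width: 0.293
clock: 12.55
tool_pos: [404.0, -199.0, 42.5]
eef_rot: [-3.141, 0.0, 2.972]
wrist_force: [-1.9, 1.1, 5.7]
grip_width: 0.29
```

```bash
python3 - <<'E'
from h import *
im=grab_frame('scene'); save(im,'s1',(150,190,310,290),4.5)
E
```

```text
(no output)
```

View pics/s1.png

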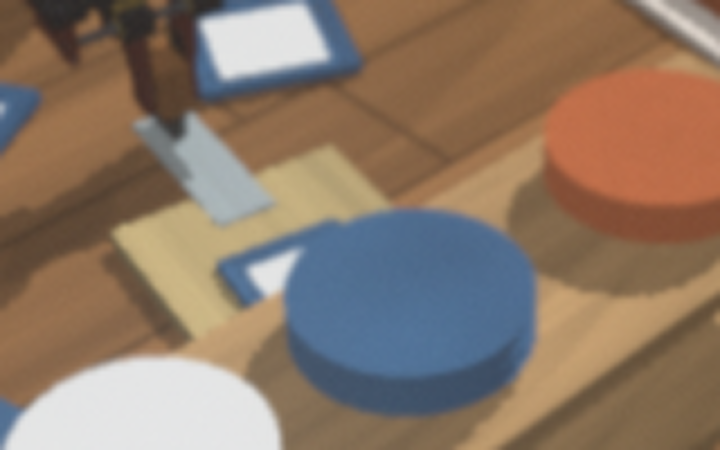

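```bash
python3 -m creep '[[0.007,-0.001,0.0002,0],[0.014,-0.0023,0.0002,0],[0.021,-0.0035,0.0002,0],[0.028,-0.0046,0.0002,0],[0.034,-0.0056,0.0002,0],[0.039,-0.0065,0.0002,0],[0.044,-0.0073,0.0002,0],[0.049,-0.0081,0.0002,0],[0.054,-0.009,0.0002,0],[0.059,-0.0098,0.0002,0]]' && python3 -m creep '[[0.003,-0.0005,0,0],[0.006,-0.001,0,0],[0.009,-0.0015,0,0],[0.012,-0.002,0,0],[0.015,-0.0025,0,0],[0.018,-0.003,0,0],[0.021,-0.0035,0,0],[0.024,-0.004,0,0],[0.024,-0.004,0,0],[0.024,-0.004,0,0]]'
```

```text
clock: 13.85
tool_pos: [462.9, -208.8, 42.7]
eef_rot: [3.142, -0.001, 2.972]
wrist_force: [-4.7, 1.2, 8.3]
grip_width: 0.295
clock: 15.1
tool_pos: [487.5, -212.9, 42.7]
eef_rot: [-3.141, 0.0, 2.972]
wrist_force: [-1.5, -0.0, 6.3]
grip_width: 0.296
```

```bash
python3 -m creep '[[0.003,-0.0005,0,0],[0.006,-0.001,0,0],[0.009,-0.0015,0,0],[0.012,-0.002,0,0],[0.015,-0.0025,0,0],[0.018,-0.003,0,0],[0.021,-0.0035,0,0],[0.024,-0.004,0,0],[0.027,-0.0045,0,0],[0.03,-0.005,0,0]]' && python3 - <<'E'
from h import *
m=camera_model('wrist'); np.save('pics/w4m.npy',m,allow_pickle=True)
a=grab_frame('wrist'); np.save('pics/w4.npy',a); t=grab_frame('top'); np.save('pics/t4.npy',t)
a=cv2.resize(a,(512,384))
b=cv2.resize(t[140:220,270:370],(400,320),interpolation=cv2.INTER_CUBIC)
b=np.vstack([b,np.zeros((64,400,3),np.uint8)])[:, :288] if 0 else b
p=np.zeros((384,800,3),np.uint8); p[:,:400]=a[:,56:456]; p[:320,400:]=b
save(p,'c4')
E
```

```text
clock: 16.35
tool_pos: [516.4, -217.6, 42.6]
eef_rot: [3.141, -0.002, 2.972]
wrist_force: [-4.9, 1.8, 8.6]
grip_width: 0.29
```

View pics/c4.png

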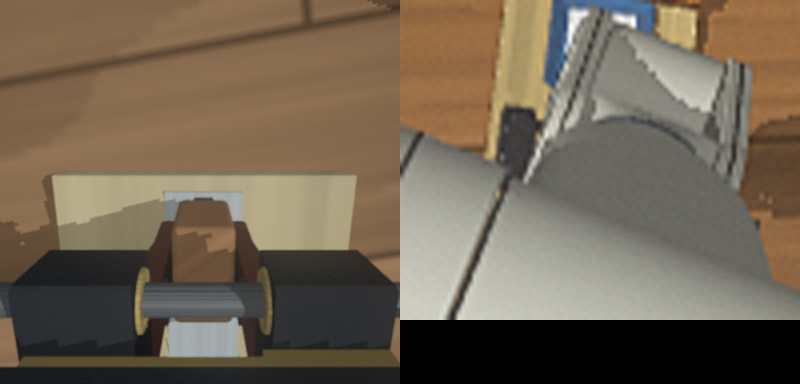

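```bash
python3 -m creep '[[0.003,-0.0005,0,0],[0.006,-0.001,0,0],[0.009,-0.0015,0,0],[0.012,-0.002,0,0],[0.015,-0.0025,0,0],[0.018,-0.003,0,0],[0.021,-0.0035,0,0],[0.024,-0.004,0,0],[0.027,-0.0045,0,0],[0.03,-0.005,0,0]]' && python3 -m creep '[[0.003,-0.0005,0,0],[0.006,-0.001,0,0],[0.009,-0.0015,0,0],[0.012,-0.002,0,0],[0.015,-0.0025,0,0],[0.018,-0.003,0,0],[0.02,-0.0033,0,0],[0.02,-0.0033,0,0],[0.02,-0.0033,0,0],[0.02,-0.0033,0,0]]'
```

```text
clock: 17.7
tool_pos: [546.4, -222.6, 42.6]
eef_rot: [3.141, -0.002, 2.972]
wrist_force: [-4.9, 0.9, 9.7]
grip_width: 0.299
clock: 18.95
tool_pos: [566.7, -226.0, 42.6]
eef_rot: [3.141, -0.001, 2.972]
wrist_force: [-3.1, 0.3, 6.6]
grip_width: 0.294
```

```bash
python3 -m creep '[[0,0,0.0005,0],[-0.0005,0,0.001,0],[-0.001,0,0.002,0],[-0.002,0.0003,0.004,0],[-0.003,0.0005,0.006,0],[-0.003,0.0005,0.009,0],[-0.003,0.0005,0.013,0],[-0.003,0.0005,0.017,0],[-0.003,0.0005,0.021,0],[-0.003,0.0005,0.025,0]]' && python3 - <<'E'
from h import *
print(get_obs()['wrist_force'],get_obs()['ft_torque'])
im=grab_frame('scene'); save(im,'s2',(150,180,310,290),4.5); np.save('pics/s2.npy',im)
E
```

```text
clock: 20.2
tool_pos: [564.0, -225.6, 67.7]
eef_rot: [-3.142, 0.0, 2.972]
wrist_force: [0.4, -0.3, -3.9]
grip_width: 0.293
[ 0.40766468 -0.27463473 -3.93687279] [0.03197082 0.16935881 0.00754125]
```

View pics/s2.png

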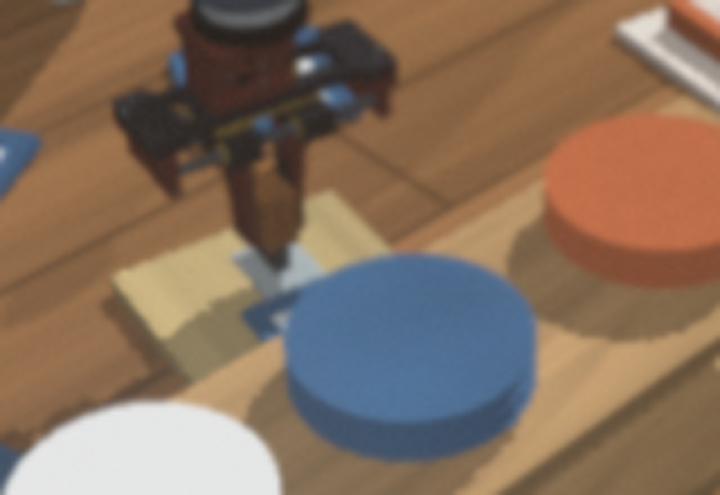

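```bash
python3 -m creep '[[0,0,0.004,0],[0,0,0.012,0],[-0.002,0,0.024,0],[-0.006,0.001,0.036,0],[-0.014,0.004,0.05,0],[-0.024,0.012,0.065,0],[-0.034,0.024,0.08,0],[-0.044,0.04,0.095,0],[-0.052,0.058,0.11,0],[-0.06,0.078,0.12,0]]' && python3 -m creep '[[-0.002,0.022,0.01,0],[-0.002,0.046,0.015,0],[-0.002,0.072,0.02,0],[-0.002,0.1,0.02,0],[-0.002,0.128,0.02,0],[-0.002,0.156,0.02,0],[-0.002,0.182,0.02,0],[-0.002,0.202,0.02,0],[-0.002,0.214,0.02,0],[-0.002,0.22,0.02,0]]' && python3 - <<'E'
from h import *
m=camera_model('wrist'); np.save('pics/w5m.npy',m,allow_pickle=True)
print(get_obs()['joint_vel'],get_obs()['wrist_force'])
a=grab_frame('wrist'); np.save('pics/w5.npy',a); s=grab_frame('scene'); np.save('pics/s5.npy',s)
p=np.zeros((588,800,3),np.uint8)
p[:300,:400]=cv2.resize(a,(400,300)); p[:300,400:]=cv2.resize(s[100:280,180:420],(400,300),interpolation=cv2.INTER_CUBIC)
p[300:,:]=0
b=cv2.resize(a[100:260,300:512],(382,288),interpolation=cv2.INTER_CUBIC);p[300:588,:382]=b
save(p,'c5')
E
```

```text
clock: 21.5
tool_pos: [503.3, -146.7, 188.7]
eef_rot: [-3.142, 0.001, 2.971]
wrist_force: [-0.6, -0.2, -3.4]
grip_width: 0.296
clock: 22.75
tool_pos: [501.6, 73.0, 207.5]
eef_rot: [-3.142, -0.0, 2.973]
wrist_force: [-1.0, 0.1, -2.7]
grip_width: 0.295
[ 0.08154222  0.01222511 -0.01480264 -0.00311998  0.0036885   0.08934583] [-1.04146809  0.14368657 -2.74422798]
```

View pics/c5.png

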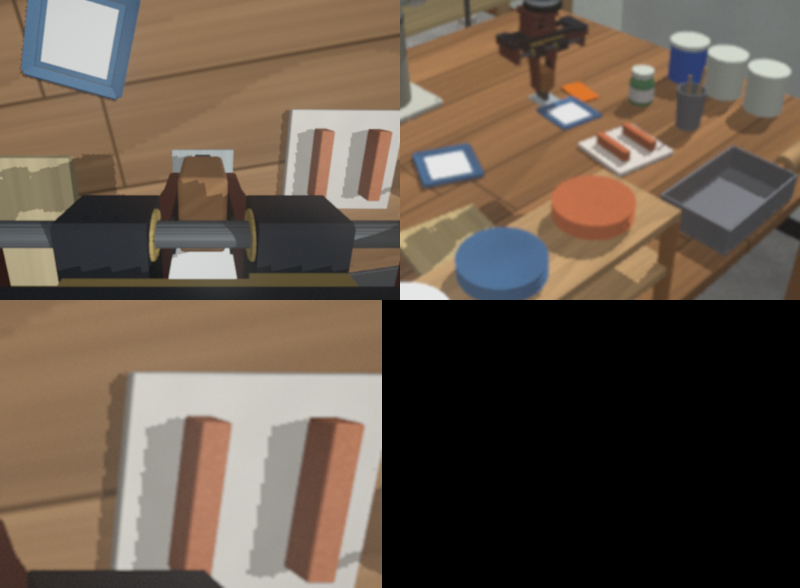

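```bash
cat > fit.py <<'E'
from h import *
from scipy.optimize import minimize
def box(x0,x1,y0,y1,z0,z1): return np.array([[x,y,z] for x in(x0,x1) for y in(y0,y1) for z in(z0,z1)],float)
parts=[box(-50,50,29,47,-26,0),box(-50,50,-47,-29,-26,0)]
def place(P,p,z):
    c,s=np.cos(p[2]),np.sin(p[2]); return np.c_[p[0]+c*P[:,0]-s*P[:,1],p[1]+s*P[:,0]+c*P[:,1],P[:,2]+z]
def render(m,p,z,parts,S=4,shape=(384,512)):
    M=np.zeros((shape[0]*S,shape[1]*S),np.uint8)
    for P in parts:
        uv=proj(m,place(P,p,z)); h=cv2.convexHull(((uv+.5)*S-.5).round().astype(np.int32)); cv2.fillConvexPoly(M,h,255)
    return cv2.resize(M,shape[::-1],interpolation=cv2.INTER_AREA)/255.
def fit(m,mask,roi,p0,z,parts):
    x0,y0,x1,y1=roi
    f=lambda q:np.abs(render(m,[q[0],q[1],q[2]/100],z,parts)-mask)[y0:y1,x0:x1].sum()
    q0=[p0[0],p0[1],p0[2]*100]
    r=minimize(f,q0,method='Nelder-Mead',options=dict(initial_simplex=np.array([q0]+[np.array(q0)+d for d in np.diag([12,12,10])]),maxiter=150,xatol=.1,fatol=.2))
    return r.x[0],r.x[1],r.x[2]/100,r.fun,mask[y0:y1,x0:x1].sum()
E
python3 - <<'E'
from fit import *
for n,mm,roi in [('w5','w5m',(385,130,512,248)),('top0',None,(155,150,215,205)),('w1','w1m',(375,140,512,255))]:
    im=np.load(f'pics/{n}.npy'); m=np.load(f'pics/{mm}.npy',allow_pickle=True).item() if mm else camera_model('top')
    hsv=cv2.cvtColor(im,cv2.COLOR_RGB2HSV); mask=((hsv[...,1]>105)&((hsv[...,0]<13)|(hsv[...,0]>170))).astype(float)
    print(n,np.round(fit(m,mask,roi,[574,265,-.165],38,parts),3))
    if n=='w5': print((mask[130:248:8,385:512:4]).astype(int))
a=grab_frame('top'); np.save('pics/t6.npy',a); s=np.load('pics/s5.npy'); 
p=np.hstack([cv2.resize(a[130:210,190:290],(400,320),interpolation=cv2.INTER_CUBIC),cv2.resize(s[140:188,252:312],(400,320),interpolation=cv2.INTER_CUBIC)]); save(p,'c6')
E
```

```text
w5 [ 5.803730e+02  2.667030e+02 -1.210000e-01  2.044129e+03  2.909000e+03]
[[0 0 0 0 0 0 0 0 0 0 0 0 0 0 0 0 0 0 0 0 0 0 0 0 0 0 0 0 0 0 0 0]
 [0 0 0 0 0 0 0 0 0 0 0 0 0 0 0 0 0 0 0 0 0 0 0 0 0 0 0 0 0 0 0 0]
 [0 0 0 0 0 0 0 0 0 0 0 0 0 0 0 0 0 0 0 0 0 0 0 0 0 0 0 0 0 0 0 0]
 [0 0 0 0 0 0 0 0 0 0 0 0 0 0 0 0 0 0 0 0 0 0 0 0 0 0 0 0 0 0 0 0]
 [0 0 0 0 0 0 0 0 0 0 0 0 0 0 0 0 0 0 0 0 0 0 0 0 0 0 0 0 0 0 0 0]
 [0 0 0 0 0 0 0 1 1 1 1 0 0 0 0 0 0 0 0 0 0 0 1 1 1 1 1 1 1 0 0 0]
 [0 0 0 0 0 0 0 1 1 1 1 0 0 0 0 0 0 0 0 0 0 0 1 1 1 1 1 1 1 0 0 0]
 [0 0 0 0 0 0 0 1 1 1 0 0 0 0 0 0 0 0 0 0 0 0 1 1 1 1 1 1 1 0 0 0]
 [0 0 0 0 0 0 1 1 1 1 0 0 0 0 0 0 0 0 0 0 0 0 0 1 1 1 1 1 0 0 0 0]
 [0 0 0 0 0 0 1 1 1 1 0 0 0 0 0 0 0 0 0 0 0 0 1 0 1 1 1 1 0 0 0 0]
 [0 0 0 0 0 0 1 1 1 1 0 0 0 0 0 0 0 0 0 0 0 0 0 1 1 1 1 1 0 0 0 0]
 [0 0 0 0 0 0 1 1 1 0 0 0 0 0 0 0 0 0 0 0 0 0 0 1 1 1 1 0 0 0 0 0]
 [0 0 0 0 0 1 1 1 1 0 0 0 0 0 0 0 0 0 0 0 0 0 0 1 1 1 1 0 0 0 0 0]
 [0 0 0 0 0 1 1 1 1 0 0 0 0 0 0 0 0 0 0 0 0 0 1 1 1 1 0 0 0 0 0 0]
 [0 0 0 0 0 1 1 1 0 0 0 0 0 0 0 0 0 0 0 0 0 0 1 1 1 1 0 0 0 0 0 0]]
top0 [ 5.74954e+02  2.64816e+02 -1.77000e-01  7.47920e+01  3.15000e+02]
w1 [ 5.76310e+02  2.66809e+02 -1.43000e-01  1.11540e+03  2.14200e+03]
```

View pics/c6.png

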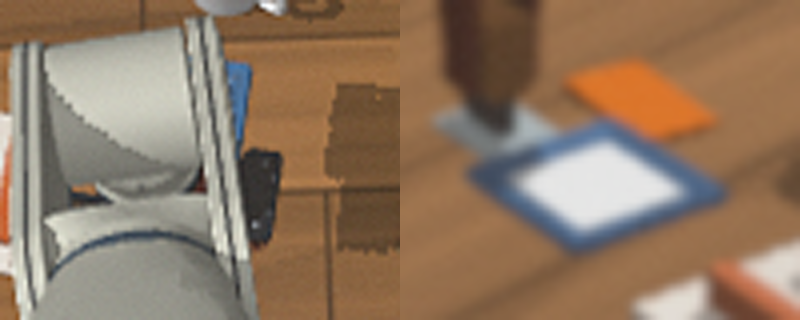

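```bash
python3 - <<'E'
from fit import *
m=camera_model('wrist'); im=grab_frame('wrist'); sc=grab_frame('scene'); ms=camera_model('scene'); o=get_obs(); print(o['tool_pos'],o['eef_rot'],o['clock'])
np.save('pics/w7.npy',im);np.save('pics/w7m.npy',m,allow_pickle=True);np.save('pics/s7.npy',sc)
hsv=cv2.cvtColor(im,cv2.COLOR_RGB2HSV); 
# grow mask: bars vs slab/shadow: saturation, inside slab ROI
mask=((hsv[...,1]>105)&((hsv[...,0]<13)|(hsv[...,0]>170))).astype(float); mask=cv2.morphologyEx(mask,cv2.MORPH_CLOSE,np.ones((3,3)))
roi=(388,150,505,246)
for p0 in ([574,265,-.165],[585,270,-.16],[570,258,-.2]): print(np.round(fit(m,mask,roi,p0,38,parts),3))
p=fit(m,mask,roi,[576,266,-.165],38,parts)[:3]
r=render(m,p,38,parts); ov=im.copy(); 
ov[...,1]=np.where(cv2.Canny((r*255).astype(np.uint8),100,200)>0,255,ov[...,1]); ov[...,2]=np.where(cv2.Canny((mask*255).astype(np.uint8),100,200)>0,255,ov[...,2])
# dish in scene
hs=cv2.cvtColor(sc,cv2.COLOR_RGB2HSV); bl=((hs[...,0]>100)&(hs[...,0]<125)&(hs[...,1]>90)).astype(np.uint8)
t=o['tool_pos']; guess=[t[0]+86*np.cos(-.17),t[1]+86*np.sin(-.17),-.17]; zb=t[2]-24.6
uv=proj(ms,[[guess[0],guess[1],zb+9]])[0]; print('uv',uv)
cs,_=cv2.findContours(bl,cv2.RETR_EXTERNAL,cv2.CHAIN_APPROX_NONE); c=min(cs,key=lambda c:np.linalg.norm(c.reshape(-1,2).mean(0)-uv)+ (999 if len(c)<40 else 0)); 
md=np.zeros(bl.shape); md=cv2.fillPoly(np.zeros(bl.shape,np.uint8),[c],1).astype(float)
x,y,w,h=cv2.boundingRect(c); print(x,y,w,h)
D=[np.vstack([box(-39,39,-39,39,0,0),box(-48,48,-48,48,4,9)])]
q=fit(ms,md,(x-8,y-4,x+w+8,y+h+8),guess,zb,D); print('dish',np.round(q,3))
d=np.array(q[:2])-t[:2]; L=o['eef_rot'][2]-np.pi; print('in tool: fwd',d@[np.cos(L),np.sin(L)],'lat',d@[-np.sin(L),np.cos(L)],'dyaw',q[2]-L)
r=render(ms,q,zb,D); os_=sc.copy(); os_[...,1]=np.where(cv2.Canny((r*255).astype(np.uint8),100,200)>0,255,os_[...,1])
b=np.hstack([cv2.resize(ov[130:260,370:512],(400,366),interpolation=cv2.INTER_NEAREST),cv2.resize(os_[140:200,250:316],(400,366),interpolation=cv2.INTER_NEAREST)]); save(b,'c7')
E
```

```text
[501.89948154  71.92124843 207.34373599] [-3.14139953e+00 -1.51203593e-04  2.97127797e+00] 23.0
[ 5.79255e+02  2.66136e+02 -1.59000e-01  1.90551e+03  2.97300e+03]
[ 5.837230e+02  2.701300e+02 -6.400000e-02  1.876996e+03  2.973000e+03]
[ 5.857970e+02  2.711550e+02 -3.200000e-02  1.874624e+03  2.973000e+03]
uv [279.54086433 166.05206233]
342 129 22 21
dish [ 5.8666e+02  5.7372e+01 -1.7000e-01  3.5100e+02  3.5100e+02]
in tool: fwd 85.99999574189447 lat 0.02706278156447972 dyaw 0.00031468351175725773
```

View pics/c7.png

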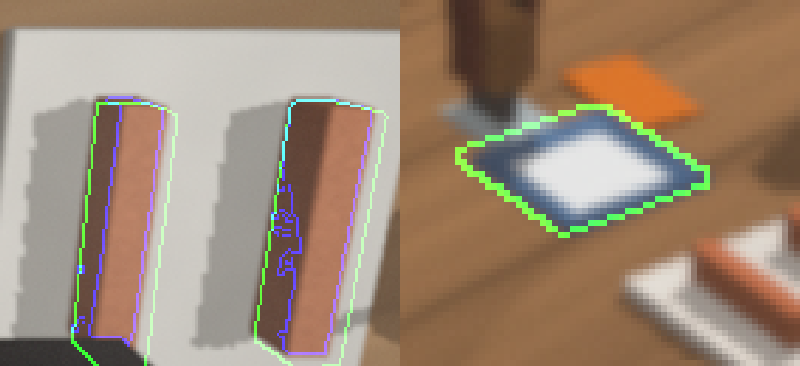

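```bash
python3 - <<'E'
from fit import *
im=np.load('pics/w7.npy');m=np.load('pics/w7m.npy',allow_pickle=True).item();sc=np.load('pics/s7.npy');ms=camera_model('scene')
hsv=cv2.cvtColor(im,cv2.COLOR_RGB2HSV)
mask=((hsv[...,1]>90)&(im[...,0]>145)).astype(float)
tops=[box(-50,50,29,47,0,0),box(-50,50,-47,-29,0,0)]
for roi in [(388,155,505,246),(388,155,505,258)]:
  for p0 in ([574,265,-.165],[570,258,-.2]): print(np.round(fit(m,mask,roi,p0,38,tops),3))
t0=np.load('pics/top0.npy');h=cv2.cvtColor(t0,cv2.COLOR_RGB2HSV);mt=((h[...,1]>105)&((h[...,0]<13)|(h[...,0]>170))).astype(float)
print('top',np.round(fit(camera_model('top'),mt,(160,155,205,200),[574,265,-.165],38,parts),3))
hs=cv2.cvtColor(sc,cv2.COLOR_RGB2HSV); x0,y0,x1,y1=255,150,312,185
bl=((hs[...,0]>95)&(hs[...,0]<130)&(hs[...,1]>80)).astype(np.uint8); mm=np.zeros_like(bl); mm[y0:y1,x0:x1]=bl[y0:y1,x0:x1]
n,l,st,ce=cv2.connectedComponentsWithStats(mm); print(st[1:].tolist()); k=1+np.argmax(st[1:,4]); c=cv2.findContours((l==k).astype(np.uint8),cv2.RETR_EXTERNAL,cv2.CHAIN_APPROX_NONE)[0][0]
md=cv2.fillPoly(np.zeros_like(bl),[cv2.convexHull(c)],1).astype(float)
D=[np.vstack([box(-39,39,-39,39,0,0),box(-48,48,-48,48,4,9)])]; t=np.array([501.9,71.9,207.3]); L=-.1703
q=fit(ms,md,(250,145,320,190),[586.7,57.4,-.17],t[2]-24.6,D); d=np.array(q[:2])-t[:2]
print('dish',np.round(q,3),'fwd',d@[np.cos(L),np.sin(L)],'lat',d@[-np.sin(L),np.cos(L)],'dyaw',q[2]-L)
E
```

```text
[ 5.76537e+02  2.66120e+02 -1.75000e-01  4.08196e+02  2.30100e+03]
[ 5.76288e+02  2.65560e+02 -1.84000e-01  4.10271e+02  2.30100e+03]
[ 5.75845e+02  2.66760e+02 -1.68000e-01  6.40627e+02  2.55300e+03]
[ 5.75522e+02  2.66963e+02 -1.85000e-01  6.48059e+02  2.55300e+03]
top [ 5.74954e+02  2.64816e+02 -1.77000e-01  6.97920e+01  3.10000e+02]
[[272, 159, 27, 12, 49], [266, 166, 1, 1, 1], [268, 169, 12, 8, 18], [293, 171, 1, 1, 1], [287, 172, 3, 2, 3], [281, 175, 2, 1, 2], [284, 174, 2, 1, 2]]
dish [581.745  98.308  -0.979 300.647 153.   ] fwd 74.21474819720218 lat 39.5580142967717 dyaw -0.8082687096750513
```

```bash
python3 - <<'E'
from fit import *
sc=np.load('pics/s7.npy').astype(int);ms=camera_model('scene')
D=[np.vstack([box(-39,39,-39,39,0,0),box(-48,48,-48,48,4,9)])]; t=np.array([501.9,71.9,207.3]); L=-.1703
for th in (-5,5,12):
  bl=(sc[...,2]-sc[...,0]>th).astype(np.uint8); mm=np.zeros_like(bl); mm[157:185,260:306]=bl[157:185,260:306]
  n,l,st,ce=cv2.connectedComponentsWithStats(mm); k=1+np.argmax(st[1:,4]); c=cv2.findContours((l==k).astype(np.uint8),cv2.RETR_EXTERNAL,cv2.CHAIN_APPROX_NONE)[0][0]
  md=cv2.fillPoly(np.zeros_like(bl),[cv2.convexHull(c)],1).astype(float)
  q=fit(ms,md,(250,145,320,190),[586.7,57.4,-.17],t[2]-24.6,D); d=np.array(q[:2])-t[:2]
  print(st[k].tolist(),np.round(q,3),'fwd',d@[np.cos(L),np.sin(L)],'lat',d@[-np.sin(L),np.cos(L)],'dyaw',q[2]-L)
E
```

```text
[260, 157, 40, 21, 497] [ 5.88350e+02  5.85530e+01 -2.11000e-01  1.15584e+02  5.58000e+02] fwd 87.46147782965026 lat 1.4975043935637586 dyaw -0.040997403661263476
[263, 158, 37, 20, 309] [ 5.87986e+02  5.90780e+01 -1.57000e-01  7.29570e+01  4.85000e+02] fwd 87.01357434546156 lat 1.9534245736502829 dyaw 0.013287924025491532
[263, 158, 37, 20, 256] [ 5.89029e+02  5.88330e+01 -1.19000e-01  6.02750e+01  4.45000e+02] fwd 88.08277652830945 lat 1.8881066006373715 dyaw 0.05163768670934306
```

```bash
python3 -m creep '[[-0.001,0.006,0,0],[-0.002,0.02,0,0],[-0.004,0.042,0,0],[-0.006,0.068,0,0],[-0.008,0.096,0,0],[-0.01,0.124,0,0],[-0.012,0.152,0,0],[-0.0125,0.178,0,0],[-0.0125,0.198,0,0],[-0.0125,0.2085,0,0]]' && python3 -m creep '[[0,0,-0.004,0],[0,0,-0.014,0],[0,0,-0.032,0],[0,0,-0.052,0],[0,0,-0.072,0],[0,0,-0.092,0],[0,0,-0.108,0],[0,0,-0.12,0],[0,0,-0.126,0],[0,0,-0.127,0]]' && python3 - <<'E'
from fit import *
o=get_obs();t=o['tool_pos'];L=o['eef_rot'][2]-np.pi;print(t,L,o['wrist_force'])
sc=grab_frame('scene');tp=grab_frame('top');np.save('pics/s8.npy',sc);np.save('pics/t8.npy',tp);ms=camera_model('scene');mt=camera_model('top')
g=[t[0]+88*np.cos(L),t[1]+88*np.sin(L),L]; zb=t[2]-24.6
D=[np.vstack([box(-39,39,-39,39,0,0),box(-48,48,-48,48,4,9)])]
def ov(im,m,roi,sz):
    im=im.copy()
    for p,z,P,ch in ((g,zb,D,1),([576,266,-.175],38,parts,0)):
        e=cv2.Canny((render(m,p,z,P)*255).astype(np.uint8),100,200)>0
        im[e]=[0,255,0] if ch else [255,255,0]
    x0,y0,x1,y1=roi; return cv2.resize(im[y0:y1,x0:x1],sz,interpolation=cv2.INTER_NEAREST)
u=proj(ms,[[g[0],g[1],45]])[0].astype(int);v=proj(mt,[[g[0],g[1],45]])[0].astype(int);print(u,v)
r1=(u[0]-36,u[1]-30,u[0]+36,u[1]+30);r2=(v[0]-30,v[1]-25,v[0]+30,v[1]+25)
raw=cv2.resize(sc[r1[1]:r1[3],r1[0]:r1[2]],(400,333),interpolation=cv2.INTER_CUBIC)
save(np.hstack([ov(sc,ms,r1,(400,333)),raw]),'c8')
print(proj(ms,place(np.array([[48,48,9],[48,-48,9],[-48,-48,9],[-48,48,9.]]),g,zb)).round(1)-[r1[0],r1[1]])
E
```

```text
clock: 24.25
tool_pos: [489.3, 282.2, 207.3]
eef_rot: [-3.142, -0.0, 2.973]
wrist_force: [-0.7, -0.8, -2.8]
grip_width: 0.293
clock: 25.5
tool_pos: [489.5, 280.9, 80.2]
eef_rot: [-3.142, -0.0, 2.972]
wrist_force: [0.2, -0.6, -3.7]
grip_width: 0.293
[489.50550817 280.89499088  80.18503552] -0.1698062146299586 [ 0.15374278 -0.58668558 -3.66033095]
[315 180] [181 174]
[[54.9 27.5]
 [35.1 35.3]
 [18.4 24.1]
 [37.9 17. ]]
```

View pics/c8.png

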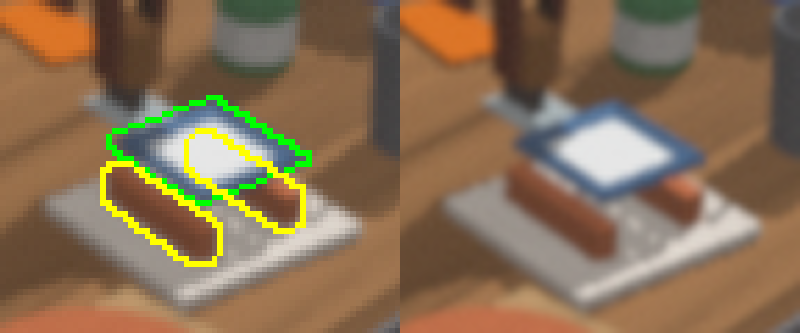

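```bash
python3 -m creep '[[-0.0005,0.0005,-0.001,0],[-0.001,0.001,-0.003,0],[-0.001,0.001,-0.006,0],[-0.001,0.001,-0.009,0],[-0.001,0.001,-0.0115,0],[-0.001,0.001,-0.0135,0],[-0.001,0.001,-0.0145,0],[-0.001,0.001,-0.015,0],[-0.001,0.001,-0.0155,0],[-0.001,0.001,-0.016,0]]' && python3 -m creep '[[0,0,-0.0005,0],[0,0,-0.001,0],[0,0,-0.0015,0],[0,0,-0.002,0],[0,0,-0.0025,0],[0,0,-0.003,0],[0,0,-0.004,0],[0,0,-0.006,0],[0,0,-0.009,0],[0,0,-0.011,0]]' && python3 - <<'E'
from fit import *
o=get_obs();print(o['tool_pos'],o['wrist_force'])
sc=grab_frame('scene');np.save('pics/s9.npy',sc);u=(315,180)
save(cv2.resize(sc[150:210,279:351],(792,600),interpolation=cv2.INTER_CUBIC),'s9')
E
```

```text
clock: 26.85
tool_pos: [488.5, 281.9, 64.4]
eef_rot: [3.142, 0.0, 2.972]
wrist_force: [0.4, -0.8, -3.9]
grip_width: 0.294
clock: 28.1
tool_pos: [488.4, 281.8, 53.1]
eef_rot: [-3.141, -0.0, 2.972]
wrist_force: [-0.4, 0.4, -1.9]
grip_width: 0.292
[488.36366433 281.83897578  53.0953934 ] [-0.3729652   0.36903478 -1.91686797]
```

```bash
python3 -m creep '[[-0.004,0.0007,0,0],[-0.01,0.0017,0,0],[-0.018,0.003,0,0],[-0.026,0.0045,0,0],[-0.034,0.0058,0,0],[-0.042,0.0072,0,0],[-0.05,0.0086,0,0],[-0.058,0.01,0,0],[-0.066,0.0114,0,0],[-0.074,0.0127,0,0]]' && python3 -m creep '[[-0.008,0.0014,0,0],[-0.016,0.0028,0,0],[-0.024,0.004,0,0],[-0.032,0.0055,0,0],[-0.04,0.007,0,0],[-0.048,0.0083,0,0],[-0.056,0.0096,0,0],[-0.064,0.011,0,0],[-0.07,0.012,0,0],[-0.074,0.0127,0,0]]'
```

```text
clock: 29.4
tool_pos: [413.9, 294.7, 53.4]
eef_rot: [-3.142, -0.0, 2.972]
wrist_force: [-0.0, 0.0, -1.6]
grip_width: 0.297
clock: 30.65
tool_pos: [340.1, 307.4, 53.4]
eef_rot: [3.142, 0.0, 2.972]
wrist_force: [0.2, 0.4, -1.4]
grip_width: 0.296
```

```bash
python3 -m creep '[[0,0,0.02,0],[0,0,0.06,0],[0,0,0.1,0],[0.02,-0.04,0.11,0.05],[0.04,-0.08,0.11,0.1],[0.065,-0.12,0.11,0.15],[0.09,-0.165,0.11,0.2],[0.115,-0.21,0.11,0.25],[0.135,-0.25,0.11,0.3],[0.16,-0.297,0.11,0.346]]' && python3 -m creep '[[0,0,0,0],[0,0,-0.03,0],[0,0,-0.06,0],[0,0,-0.09,0],[0,0,-0.115,0],[0,0,-0.125,0],[0,0,-0.128,0],[0,0,-0.13,0],[0,0,-0.131,0],[0,0,-0.132,0]]'
```

```text
clock: 31.9
tool_pos: [500.8, 8.9, 163.4]
eef_rot: [3.141, -0.0, -2.964]
wrist_force: [0.6, 0.8, -1.9]
grip_width: 0.292
clock: 33.15
tool_pos: [500.9, 10.3, 31.9]
eef_rot: [-3.141, 0.001, -2.966]
wrist_force: [-0.1, -0.4, -1.8]
grip_width: 0.296
```

```bash
python3 -m creep '[[0,0,-0.001,0],[0,0,-0.002,0],[0,0,-0.003,0],[0,0,-0.004,0],[0,0,-0.0045,0],[0,0,-0.005,0],[0,0,-0.005,0],[0,0,-0.005,0],[0,0,-0.005,0],[0,0,-0.005,0]]'; python3 - <<'E'
from fit import *
D=[np.vstack([box(-39,39,-39,39,0,0),box(-48,48,-48,48,4,9)])]
for cam,z in (('top',38),('scene',38)):
  im=grab_frame(cam);np.save(f'pics/{cam}9.npy',im);im=im.astype(int);m=camera_model(cam); u=proj(m,[[576,266,42]])[0].astype(int); 
  bl=(im[...,2]-im[...,0]>12).astype(np.uint8);mm=np.zeros_like(bl);s=np.s_[u[1]-22:u[1]+22,u[0]-26:u[0]+26];mm[s]=bl[s]
  n,l,st,_=cv2.connectedComponentsWithStats(mm);k=1+np.argmax(st[1:,4]);print(cam,u,st[1:].tolist())
  c=cv2.findContours((l==k).astype(np.uint8),0,1)[0][0]; md=cv2.fillPoly(np.zeros_like(bl),[cv2.convexHull(c)],1).astype(float)
  q=fit(m,md,(u[0]-30,u[1]-28,u[0]+30,u[1]+28),[576,266,-.17],z,D);print(np.round(q,3))
E
```

```text
clock: 34.4
tool_pos: [500.5, 10.3, 26.7]
eef_rot: [-3.142, 0.0, -2.965]
wrist_force: [-0.6, 0.1, 5.3]
grip_width: 0.291
top [181 174] [[167, 161, 30, 27, 382]]
[ 5.77038e+02  2.64375e+02 -1.50000e-01  3.72310e+01  6.82000e+02]
scene [315 180] [[300, 172, 33, 18, 217]]
[ 5.78386e+02  2.68599e+02 -1.20000e-01  3.94630e+01  3.52000e+02]
```

```bash
python3 -m creep '[[0,0,0,0],[0,0,0,0],[0,0,0,0],[0,0,0,0],[0,0,0,0],[0,0,0,0],[0,0,0,0],[0,0,0,0],[0,0,0,0],[0,0,0,0]]' 1 && python3 -m creep '[[0,0,0.02,0],[0,0,0.06,0],[0,0,0.12,0],[0,0.03,0.18,0],[0,0.08,0.24,-0.1],[0,0.13,0.27,-0.2],[0,0.18,0.27,-0.3],[0,0.23,0.27,-0.346],[0,0.26,0.27,-0.346],[0,0.26,0.27,-0.346]]' && python3 -m creep '[[0.05,0,0,0],[0.08,0,0,0],[0.08,0,0,0],[0.08,0,0,0],[0.08,0,0,0],[0.08,0,0,0],[0.08,0,0,0],[0.08,0,0,0],[0.08,0,0,0],[0.08,0,0,0]]' && python3 - <<'E'
from fit import *
m=camera_model('wrist');im0=grab_frame('wrist');np.save('pics/w9.npy',im0);np.save('pics/w9m.npy',m,allow_pickle=True);im=im0.astype(int)
D=[np.vstack([box(-39,39,-39,39,0,0),box(-48,48,-48,48,4,9)])]
u=proj(m,[[576,266,42]])[0].astype(int);bl=((im[...,2]-im[...,0]>12)).astype(np.uint8);mm=np.zeros_like(bl)
a=max(0,u[1]-60);s=np.s_[a:u[1]+60,u[0]-60:u[0]+60];mm[s]=bl[s]
n,l,st,_=cv2.connectedComponentsWithStats(mm);k=1+np.argmax(st[1:,4]);print(u,st[k].tolist())
c=cv2.findContours((l==k).astype(np.uint8),0,1)[0][0];md=cv2.fillPoly(np.zeros_like(bl),[cv2.convexHull(c)],1).astype(float)
print(np.round(fit(m,md,(u[0]-75,max(0,u[1]-75),u[0]+75,min(250,u[1]+75)),[576,266,-.17],38,D),3), get_obs()['tool_pos'])
# slab pose, for squareness
w=((im.min(2)>140)&(im.max(2)-im.min(2)<40)).astype(np.uint8); 
S=[box(-75,75,-80,80,-26,-26)]
cs=cv2.findContours(w,0,1)[0]; ws=cv2.fillPoly(np.zeros_like(w),[cv2.convexHull(max(cs,key=cv2.contourArea))],1).astype(float)
print('slab',cv2.boundingRect(max(cs,key=cv2.contourArea)),np.round(fit(m,ws,(0,0,512,248),[576,266,-.17],38,S),3))
for n in ('lifter_grip',):
  t=grab_frame('top'); print(n,look_for('top',n)[:2])
E
```

```text
clock: 35.75
tool_pos: [500.5, 10.3, 26.4]
eef_rot: [-3.142, 0.0, -2.965]
wrist_force: [0.0, -1.0, 0.8]
grip_width: 1.0
clock: 37.0
tool_pos: [500.0, 271.9, 296.1]
eef_rot: [-3.141, -0.0, 2.975]
wrist_force: [-0.3, -0.8, -0.8]
grip_width: 1.004
clock: 38.25
tool_pos: [580.5, 270.3, 296.3]
eef_rot: [-3.142, -0.0, 2.972]
wrist_force: [0.3, 0.2, -0.2]
grip_width: 0.999
[254 160] [218, 124, 76, 74, 3102]
[ 5.77956e+02  2.67207e+02 -1.44000e-01  2.53239e+02  5.51100e+03] [580.4694929  270.28810789 296.34524826]
slab (197, 101, 120, 109) [ 5.76815e+02  2.67963e+02 -1.77000e-01  1.86043e+02  1.27090e+04]
lifter_grip [{'centre': [251.4, 179.1], 'p': 0.82}]
```

```bash
python3 - <<'E'
from fit import *
im=np.load('pics/w9.npy').astype(int);m=np.load('pics/w9m.npy',allow_pickle=True).item()
def rect(mask,z,roi,name):
    mm=np.zeros_like(mask);x0,y0,x1,y1=roi;mm[y0:y1,x0:x1]=mask[y0:y1,x0:x1]
    c=max(cv2.findContours(mm,0,1)[0],key=cv2.contourArea).reshape(-1,2); P=plane(m,c,z)[:,:2].astype(np.float32); r=cv2.minAreaRect(P); print(name,np.round(r[0],1),np.round(r[1],1),'yaw',np.radians(r[2]),np.radians(r[2]-90))
for th in (5,12,25): rect((im[...,2]-im[...,0]>th).astype(np.uint8),47,(200,100,310,215),'dish')
wh=((im.min(2)>150)&(im.max(2)-im.min(2)<40)).astype(np.uint8)
rect(wh,43,(228,134,284,188),'dish white')
rect(wh,12,(150,80,370,215),'slab')
lift=np.load('pics/top9.npy')
E
```

```text
dish [577.5 267.3] [94.7 94.3] yaw 1.422996212617679 -0.14780011417721756
dish [577.4 267.3] [94.1 92.9] yaw 1.401419015149748 -0.16937731164514855
dish [577.8 267.3] [92.7 93. ] yaw 1.4124698020930317 -0.15832652470186476
dish white [578.1 267.2] [62.3 61.8] yaw 1.4096091676081233 -0.16118715918677337
slab [563.3 270.5] [158.2 120.1] yaw 1.4013931824871744 -0.16940314430772233
```

```bash
python3 -c "
from cell import *
print(get_obs()['clock'],finish_job())"
```

```text
the job is handed in; nothing more can be done
38.4 None
```

The small blue dish now sits on the two kiln bars and the lifter is flat on the bench where I picked it up. I handed the job in at 38.4 s. I slid the blade under the dish against the board's strip, lifted it, lowered it onto the bars, drew the blade out between them, then released the lifter. I commanded only level moves, and only the lifter was meant to touch the dish.

- **Dish position:** the wrist camera puts the dish at about (577.5, 267) mm. The bars measure about (576–577, 266–268), so it is centred to 1–2 mm.
- **Squareness:** the wrist edge fits give the dish a yaw of −0.15 to −0.17 rad, against −0.17 to −0.18 for the bars and slab. That is square to about 1°. The silhouette fits were noisier: top and wrist showed about 0.03 rad of skew, and the coarse scene fit 0.05 rad.
- **Forces:** the largest wrist reading was about 11 N, while sliding the blade under. I saw no added force as the blade was drawn out.
- **Lifter and other wares:** the network finds the lifter in the top view at about its starting pixel. I did not measure the other wares and tools again at the end, but the arm's path kept clear of them.
- **Pictures:** I had used all 12 views before the placing, so the final checks were computed from images without looking at them.

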